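Load the wood-warming pan

TASK

Take the plywood tray by its handle and tip all five cut wooden blocks out of it into the pan where it stands on the white ring (do not pick the blocks out by hand), and set the empty tray back upright on its cork mat. After loading, slide the pan across the hob, without lifting or tipping it, until it stands centred on the orange ring. Leave the bottle, the jar and the mug alone.

Things in the scene. Friction and masses are not known exactly. Their poses are not given: they have to be found in the camera images.
- tray: loose plywood scoop tray, 200 mm long (its x) x 132 mm wide (y), 6 mm floor, side and rear walls 45 mm high and 6 mm thick; origin at the centre of its underside, z up. The front end (its -x) is open: a spout whose floor slopes up by 12 deg over the last 50 mm. A dark bridge handle spans its width. About 0.35 kg empty
- tray_grip (a point): centre of the tray's handle: a flat dark slat running along the tray's y, 14 mm thick, 36 mm deep, 120 mm free length between its two posts; at (10, 0, 130) mm in the tray's frame. The slat and posts lean back: the slat's depth line runs from below up and to the rear (+x of the tray), 20 deg off the tray's vertical. The blocks pass underneath it
- tray_spout (a point): middle of the upper edge of the open spout, (-100, 0, 17) mm in the tray's frame; the spout is 120 mm wide inside
- mat: fixed cork mat 240 x 170 x 4 mm, on which the tray stands at the start; origin at the centre of its underside
- pan: loose round aluminium pan, outer diameter 200 mm, 90 mm high, wall 4 mm, floor 5 mm thick, open on top, about 0.7 kg; origin at the centre of its underside. Two black lug handles stick out along its +y and -y
- pan_lug_a (a point): grip point of the lug on the pan's +y side: the lug is a bar 28 mm wide (along the pan's x), 14 mm thick in height, reaching from the wall to 151 mm from the pan's axis; the point is (0, 130, 70) mm in the pan's frame, at mid thickness
- pan_lug_b (a point): the same on the pan's -y side, (0, -130, 70) mm
- pan_rim (a point): centre of the pan's mouth, level with the rim, 90 mm above its underside
- hob: fixed black two-place hob, a flat slab 300 (its x) x 560 (y) x 30 mm high; origin at the centre of its underside; it may be turned a little about z
- ring_rest: white ring mark 226 mm across printed on the hob's flat top: where the pan stands at the start; origin at its centre, at the hob's surface. It is at the left or the right end of the hob
- ring_warm: orange ring mark 226 mm across printed on the hob's flat top, 270 mm from the white one: where the pan must go; origin at its centre
- glue: bystander: yellow glue bottle, 60 mm across, 140 mm tall; origin under its centre
- jar: bystander: amber jar, 68 mm across, 90 mm tall; origin under its centre
- mug: bystander: blue mug, 80 mm across, 90 mm tall, handle on its +y side; origin under its centre
- block1: loose cut wooden block lying in the tray, 26 mm thick: jigsaw-like piece 26 x 28 mm with a 6 mm rounded knob on one side, pale wood; about 25 g; origin at its middle
- block2: loose cut wooden block lying in the tray, 26 mm thick: disc 34 mm across, dark wood; about 25 g; origin at its middle
- block3: loose cut wooden block lying in the tray, 26 mm thick: L-shaped piece 34 x 28 mm, mid-brown wood; about 25 g; origin at its middle
- block4: loose cut wooden block lying in the tray, 26 mm thick: cross 34 x 34 mm, pale plywood; about 25 g; origin at its middle
- block5: loose cut wooden block lying in the tray, 26 mm thick: rectangle 30 x 26 mm, painted red; about 25 g; origin at its middle
Not all that is in view belongs to the job. What is shaped like the block2 but green or yellow is not meant.

How it is judged (in metres and radians):
On the way, in this order (a step that is already met when the one before it is completed fails the run):
1. all five blocks are in the pan, which still stands on the white ring (within 40 mm) (horizontal distance between each of block1, block2, block3, block4, block5 and pan below 0.095 m and z of block1 in the frame of pan between 0 and 0.085 m and z of block2 in the frame of pan between 0 and 0.085 m and z of block3 in the frame of pan between 0 and 0.085 m and z of block4 in the frame of pan between 0 and 0.085 m and z of block5 in the frame of pan between 0 and 0.085 m and horizontal distance between pan and ring_rest below 0.04 m), for 0.1 s.
2. the pan has been slid to the orange ring (within 25 mm of its centre) (horizontal distance between pan and ring_warm below 0.025 m), for 0.2 s.
At the end, for the whole second after the job is handed in: All five blocks lie in the pan; the pan stands flat on the hob within 25 mm of the centre of the orange ring, at rest; the empty tray stands upright, flat and at rest on its mat, within 50 mm of the mat's centre (horizontal distance between each of block1, block2, block3, block4, block5 and pan below 0.095 m and z of block1 in the frame of pan between 0 and 0.085 m and z of block2 in the frame of pan between 0 and 0.085 m and z of block3 in the frame of pan between 0 and 0.085 m and z of block4 in the frame of pan between 0 and 0.085 m and z of block5 in the frame of pan between 0 and 0.085 m and angle between pan's own z axis and vertical below 0.05 rad and horizontal distance between pan and ring_warm below 0.025 m and z of pan in the frame of hob between 0.026 and 0.034 m and linear speed of each of pan, tray below 0.02 m/s and horizontal distance between tray and mat below 0.05 m and angle between tray's own z axis and vertical below 0.08 rad and height (world z) of tray below 0.012 m); the robot touches nothing.
It fails at once if the pan is lifted more than 10 mm off the hob or tipped more than about 10 deg (z of pan in the frame of hob above 0.04 m or angle between pan's own z axis and vertical above 0.18 rad).
It fails at once if a block is gripped or pushed with the fingers (over 3 N) (contact force between the fingers and block1 above 3 N or contact force between the fingers and block2 above 3 N or contact force between the fingers and block3 above 3 N or contact force between the fingers and block4 above 3 N or contact force between the fingers and block5 above 3 N).
It fails at once if a bystander is moved more than 30 mm or knocked over (distance of any of glue, jar, mug from where it was at the start of the episode above 0.03 m or angle between any of glue, jar, mug's own z axis and vertical above 0.3 rad).
It also fails if it takes over 66 s, if anything falls off the work surface, if the arm or the gripper's body presses on something with over 40 N, if the wrist force passes 120 N, or if a joint passes its speed limit or range.

ROBOT

A 6-joint arm with a two-finger parallel gripper is mounted at the origin on the work surface. World frame = base frame: x ahead of the robot, y to its left, z up, the work surface at z = 0. Lengths are in m, angles in degrees, forces in N, time in s.
With the tool pointing down it reaches from about 0.275 to 0.85 m from the base axis. Payload 19 kg.
Tool frame: the origin (TCP) lies on the centre line of the jaws, within the pads' length; the fingertips stand 17 mm ahead of it and the grasp point (between the pads) lies 2 mm behind it; z points along the fingers, y is the line along which they close (so a half turn about z gives the same grasp; the last joint's range is limited). The gripper opens to 85 mm and grips with 20 to 120 N. Pads are 22 mm wide; open, the fingers measure 114 mm over their backs; the gripper's body (76 mm by 85 mm) begins 54 mm behind the grasp point. The pads swing forward as they close: fully open they stand 13 mm farther back than shut.
Start: joints at [-84.798, 8.623, 82.357, -0, 89.026, -7.678], TCP at [0.128, -0.561, 0.248] pointing down, gripper open.
Joint ranges: [-160.23, 160.23], [-39.13, 120.54], [6.94, 153.29], [-79.49, 259.48], [9.18, 160.14], [-161.06, 161.06]. Speed limits (degrees/s): [108.29, 108.29, 127.2, 172.46, 172.46, 172.46].

INTERFACE

Orientations are given as [roll, pitch, yaw] about the fixed x, y, z axes, in that order (R = Rz(yaw) Ry(pitch) Rx(roll)).
In Python, from plant import read_state, viewer, job gives the robot as it stands. The module is installed in compiled form; this text tells all that it offers.
- The arm moves only by the tool jog_arm, never from a script. Its argument "commands" is a list of rows, each an object of numbers: "tx", "ty", "tz": the shift along the tool's x, y, z normalised to -1 to 1, where 1 is 80 cm; "ax", "ay", "az": the turn, a rotation vector about the tool's x, y, z normalised to -1 to 1, where 1 is 10 degrees. In form: [{"tx": .., "ty": .., "tz": .., "ax": .., "ay": .., "az": ..}, ...]. A call has 1 to 5 rows; each row shifts and turns the commanded pose from where the row before left it, along the tool's axes as they then stand; what a row does not reach is not made up. A row lasts 1/8 s, in which the tool goes at most 62.5 mm and 10.7 degrees, less where a joint would pass 70% of its speed; a pose out of reach is approached as far as the arm can. A call with a number of a shift or a turn outside -1 to 1 is refused whole. A call with a gripper value outside its range is refused whole. "grip" is the opening, from 0 (shut) to 1 (fully open), set as the call begins (left out, the last holds). The fingers move at their own pace and stop on an object; "newtons" is the grip in N (left out, the last holds). Time passes only in rows, so rows that do not move let the fingers close. It gives the time, the measured TCP pose, the force, the opening and the grip force at its end, in the units of the state.
- read_state(): the state, without advancing time (a new reading comes with each control period).
- viewer.capture(name): name is "side" or "top" or "wrist"; returns a dict with "img" (420x560x3 uint8, red, green, blue), "camera_matrix" (3x3 intrinsics, pixels), "extrinsics" (4x4, takes a point from world to camera coordinates). Camera axes: x right, y down, z forward; pixel columns grow to the right and rows downward; lengths in m; the calibration is good to about 2 mm. A picture is of the moment at which its call begins. There is no depth.
- job.hand_in(): hands the job in; it is judged then, once.
The state is a dict: "time": time; "joint_positions": joint angles; "qvel": joint speeds; "joint_torque": joint torques, N m; "eef_pos": TCP position; "orientation": TCP orientation; "force": force on the tool from outside, world axes, zero at the start; "wrist_torque": the same for the moment, N m; "gripper_width": finger opening in m; "grip_force": force on a finger pad.
Only numpy, scipy, OpenCV 4.12 (cv2) and the standard library are available. Lean on these libraries where they do the work, as an engineer would, in place of code of your own. Each camera call takes 0.05 s, during which the arm holds its last target. There are 200 camera calls.

## Working session

There is one attempt and no reset: what is moved stays moved. The work goes in short steps, Python scripts to look and compute and a tool call to move; the robot and the scene stay as the last step left them, time stands still between calls to the robot, and variables do not carry over. Pictures are saved under pics/ and viewed, at most 13 in all, crops included, and the job is handed in when it is done.

Besides the shell and the picture viewer there is one more tool, called as name(argument=value, ...) on one line, values as JSON. jog_arm: Moves the arm, as the interface text tells. Its arguments: {"type":"object","properties":{"commands":{"type":"array","items":{"type":"object","properties":{"tx":{"type":"number","minimum":-1,"maximum":1},"ty":{"type":"number","minimum":-1,"maximum":1},"tz":{"type":"number","minimum":-1,"maximum":1},"ax":{"type":"number","minimum":-1,"maximum":1},"ay":{"type":"number","minimum":-1,"maximum":1},"az":{"type":"number","minimum":-1,"maximum":1}}}},"grip":{"type":"number"},"newtons":{"type":"number"}},"required":["commands"]}

```bash
mkdir -p pics; python3 - <<'E'
from plant import read_state, viewer
import cv2,pickle
print(read_state())
for n in("top","side"):
    c=viewer.capture(n);pickle.dump(c,open(n+"0.pkl","wb"))
    cv2.imwrite(f"pics/{n}0.png",c["img"][:,:,::-1]);print(n,c["camera_matrix"],c["extrinsics"])
E
```

```text
{'time': 0.0, 'joint_positions': array([-8.47986503e+01,  8.65218291e+00,  8.23911307e+01, -7.65539219e-04,
        8.90275989e+01, -7.67678998e+00]), 'qvel': array([ 0.08642799, -0.01278076, -0.01162449,  0.0171039 ,  0.00596237,
       -0.00755934]), 'joint_torque': array([ 5.22769369e-05, -7.13045740e+01, -5.70867670e+01, -1.87879500e-04,
        8.80379579e-03,  3.59492208e-05]), 'eef_pos': array([ 0.12811976, -0.56031876,  0.2476795 ]), 'orientation': array([-1.79929621e+02, -8.71427785e-03,  1.28781478e+01]), 'force': array([-0.78439658, -0.29921738,  0.29143208]), 'wrist_torque': array([-0.03241894, -0.02159435,  0.03262371]), 'grip_force': 0.0, 'gripper_width': 0.08523961449578792}
top [[409.58122789   0.         269.08460031]
 [  0.         409.58122789 209.84226198]
 [  0.           0.           1.        ]] [[ 0.00518178 -0.99964629 -0.02608518 -0.06264189]
 [-0.99820972 -0.00361646 -0.05970159  0.55095022]
 [ 0.05958613  0.02634784 -0.99787539  1.21903488]
 [ 0.          0.          0.          1.        ]]
side [[434.30207605   0.         271.39796521]
 [  0.         434.30207605 213.37622389]
 [  0.           0.           1.        ]] [[ 0.95366897 -0.30026598 -0.0188637  -0.51447684]
 [-0.18994624 -0.55228935 -0.81172464  0.15407478]
 [ 0.23331508  0.77769969 -0.58373561  1.1550202 ]
 [ 0.          0.          0.          1.        ]]
```

View pics/top0.png

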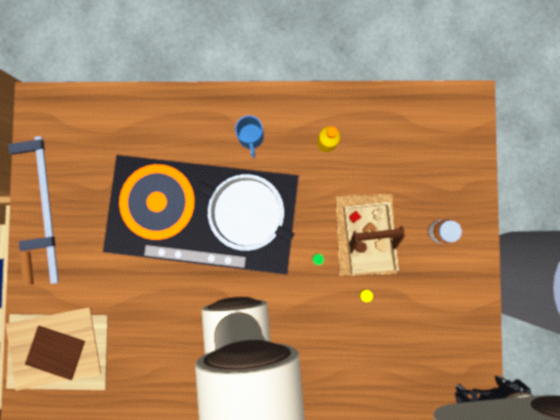

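View pics/side0.png

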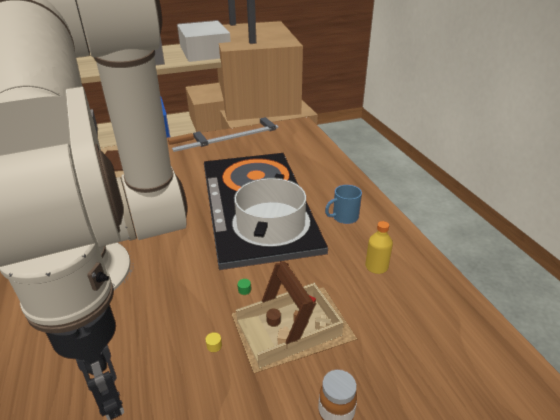

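Candidates: the tray is at top px (367,236) and the brown saw/board clutter is not it. The pan on the white ring is at (246,212), with lugs at about (285,232) and (205,185). The orange ring is at (157,202). The green (319,259) and yellow (367,296) discs are decoys, and the dark disc is in the tray. I'll check the tray in a close crop.

```bash
python3 - <<'E'
import cv2,numpy as np
a=cv2.imread("pics/top0.png")[180:290,190:410];b=cv2.imread("pics/side0.png")[240:370,200:380]
a=cv2.resize(a,None,fx=3.6,fy=3.6,interpolation=3)[:, :]
cv2.imwrite("pics/cropA.png",a)
cv2.imwrite("pics/cropB.png",cv2.resize(b,None,fx=4.3,fy=4.3,interpolation=3))
E
```

```text
(no output)
```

View pics/cropA.png

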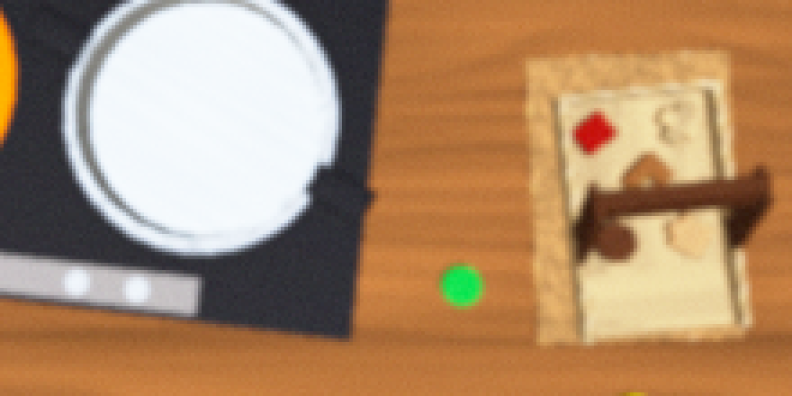

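View pics/cropB.png

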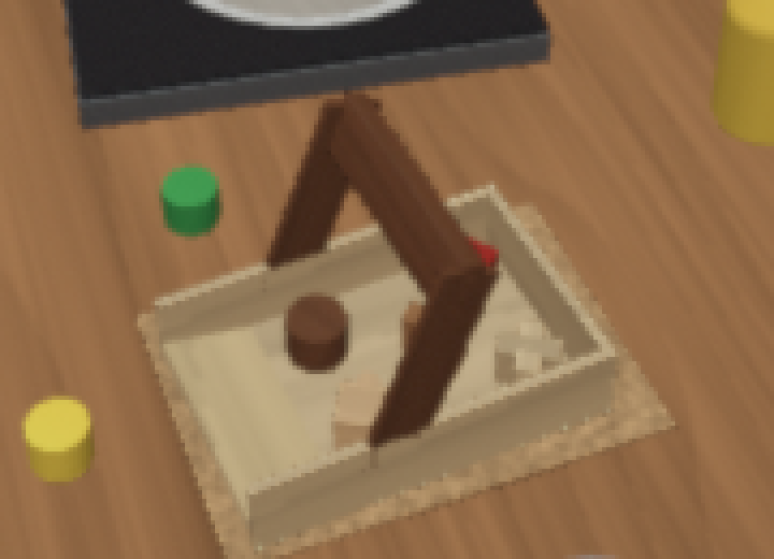

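The open spout faces the robot (-x) and the rear wall with the red block faces +x. The handle slat in crop A runs from (585,195) to (770,180), and the lug b tip is at (340,190). Next I'll measure the rough positions.

```bash
cat > h.py <<'E'
import numpy as np,cv2,pickle
from scipy.spatial.transform import Rotation as R
def ray(c,uv):
    K,E=c["camera_matrix"],c["extrinsics"];d=E[:3,:3].T@np.linalg.solve(K,[uv[0],uv[1],1.]);return -E[:3,:3].T@E[:3,3],d
def onz(c,uv,z):
    o,d=ray(c,uv);return o+d*(z-o[2])/d[2]
def proj(c,p):
    q=c["extrinsics"][:3,:3]@np.asarray(p)+c["extrinsics"][:3,3];q=c["camera_matrix"]@q;return q[:2]/q[2]
def mask(c,lo,hi): return cv2.inRange(cv2.cvtColor(c["img"],cv2.COLOR_RGB2HSV),lo,hi)
def big(m,roi=None):
    if roi: 
        k=np.zeros_like(m);k[roi[1]:roi[3],roi[0]:roi[2]]=m[roi[1]:roi[3],roi[0]:roi[2]];m=k
    cs,_=cv2.findContours(m,0,2);return max(cs,key=cv2.contourArea)
def circ(P):
    A=np.c_[2*P[:,:2],np.ones(len(P))];s=np.linalg.lstsq(A,(P[:,:2]**2).sum(1),rcond=None)[0];return s[:2],np.sqrt(s[2]+s[0]**2+s[1]**2)
def moves(pos,rpy,tpos,trpy,n=None,v=.06,w=10.):
    """straight move split in rows, in tool axes and units"""
    r0=R.from_euler('xyz',rpy,degrees=True);r1=R.from_euler('xyz',trpy,degrees=True)
    rv=(r0.inv()*r1).as_rotvec(degrees=True);d=np.asarray(tpos)-pos
    if n is None: n=int(max(np.ceil(np.linalg.norm(d)/v),np.ceil(np.linalg.norm(rv)/w),1))
    for i in range(n):
        r=r0*R.from_rotvec(rv*i/n,degrees=True);t=r.inv().apply(d/n)/.8
        print([float(x) for x in np.round(t,4)],[float(x) for x in np.round(rv/n/10,3)])
E
python3 - <<'E'
from h import *
c=pickle.load(open("top0.pkl","rb"))
def z(cn,h): return np.array([onz(c,p[0],h) for p in cn])
print("warm",circ(z(big(mask(c,(8,150,150),(25,255,255)),(100,150,210,260)),.03)))
h=big(mask(c,(0,0,150),(179,60,255)),(200,150,292,255));hull=cv2.convexHull(h)
print("pan",circ(z(hull,.12)),cv2.boundingRect(h))
A=lambda u,v,hh: onz(c,(190+u/3.6-.4,180+v/3.6-.4),hh).round(4)
print("mat",[A(u,v,.004) for u,v in((527,58),(727,52),(538,345))])
print("tray",[A(u,v,.049) for u,v in((556,97),(718,82),(583,342),(748,328))])
print("slat",A(585,196,.134),A(770,184,.134)); print("lug",A(345,190,.1))
hob=cv2.minAreaRect(big(mask(c,(0,0,0),(179,110,75)),(90,145,310,280)));print("hob",z(cv2.boxPoints(hob)[:,None],.03).round(3))
for n,p in(("glue",(330,137)),("mug",(250,130)),("jar",(450,231))):print(n,onz(c,p,.08).round(3))
E
```

```text
warm (array([0.57454548, 0.27865598]), np.float64(0.11403830234677531))
pan (array([0.539369  , 0.00281612]), np.float64(0.10596515638213676)) (207, 174, 77, 77)
mat [array([ 0.5956, -0.2629,  0.004 ]), array([ 0.6012, -0.4304,  0.004 ]), array([ 0.3555, -0.2709,  0.004 ])]
tray [array([ 0.5597, -0.28  ,  0.049 ]), array([ 0.5723, -0.4106,  0.049 ]), array([ 0.3626, -0.3005,  0.049 ]), array([ 0.3747, -0.4321,  0.049 ])]
slat [ 0.4795 -0.288   0.134 ] [ 0.4892 -0.4258  0.134 ]
lug [ 0.4832 -0.1085  0.1   ]
hob [[ 0.425  0.435  0.03 ]
 [ 0.72   0.407  0.03 ]
 [ 0.652 -0.15   0.03 ]
 [ 0.363 -0.115  0.03 ]]
glue [ 0.758 -0.236  0.08 ]
mug [ 0.779 -0.005  0.08 ]
jar [ 0.49  -0.572  0.08 ]
```

```bash
cat >> h.py <<'E'
def trayrot(yaw,tip):
    """tool rotation when holding tray with given yaw and spout-down tip"""
    T=R.from_euler('z',yaw,degrees=True)*R.from_euler('y',-tip,degrees=True)
    z=np.array([-np.sin(np.radians(20)),0,-np.cos(np.radians(20))]);x=np.array([0,1.,0])
    return T,(T*R.from_matrix(np.c_[x,np.cross(z,x),z])).as_euler('xyz',degrees=True)
E
python3 - <<'E'
from h import *
from plant import read_state
s=read_state();T,e=trayrot(6,0);print(e)
moves(s["eef_pos"],s["orientation"],[.521,-.350,.256],e)
E
```

```text
[-1.60000000e+02  1.27222187e-14  9.60000000e+01]
[0.0597, -0.0163, -0.0011] [0.181, -0.162, -0.913]
[0.0615, -0.0067, -0.0025] [0.181, -0.162, -0.913]
[0.0617, 0.003, -0.0042] [0.181, -0.162, -0.913]
[0.0603, 0.0126, -0.0061] [0.181, -0.162, -0.913]
[0.0573, 0.0218, -0.0083] [0.181, -0.162, -0.913]
[0.0529, 0.0303, -0.0107] [0.181, -0.162, -0.913]
[0.0471, 0.0379, -0.0132] [0.181, -0.162, -0.913]
[0.0401, 0.0444, -0.0157] [0.181, -0.162, -0.913]
[0.0321, 0.0497, -0.0183] [0.181, -0.162, -0.913]
```

jog_arm(commands=[{"tx": 0.0597,"ty": -0.0163,"tz": -0.001,"ax": 0.181,"ay": -0.162,"az": -0.913},{"tx": 0.0615,"ty": -0.0067,"tz": -0.0025,"ax": 0.181,"ay": -0.162,"az": -0.913},{"tx": 0.0617,"ty": 0.003,"tz": -0.004,"ax": 0.181,"ay": -0.162,"az": -0.913},{"tx": 0.0603,"ty": 0.0126,"tz": -0.006,"ax": 0.181,"ay": -0.162,"az": -0.913},{"tx": 0.0573,"ty": 0.0218,"tz": -0.0083,"ax": 0.181,"ay": -0.162,"az": -0.913}], grip=1)

```text
time: 0.72
eef_pos: [0.3476, -0.4427, 0.2522]
orientation: [-168.7, 3.8, 59.4]
force: [0.7, -0.6, -0.5]
gripper_width: 0.0851
grip_force: 0.0
```

jog_arm(commands=[{"tx": 0.0529,"ty": 0.0303,"tz": -0.0107,"ax": 0.181,"ay": -0.162,"az": -0.913},{"tx": 0.0471,"ty": 0.0379,"tz": -0.0132,"ax": 0.181,"ay": -0.162,"az": -0.913},{"tx": 0.0401,"ty": 0.0444,"tz": -0.0157,"ax": 0.181,"ay": -0.162,"az": -0.913},{"tx": 0.0321,"ty": 0.0497,"tz": -0.0183,"ax": 0.181,"ay": -0.162,"az": -0.913},{}])

```text
schema error: expected keys tx, ty, tz, ax, ay, az
```

```bash
python3 - <<'E'
from h import *
from plant import read_state,viewer
c=viewer.capture("wrist");pickle.dump(c,open("w1.pkl","wb"));t=viewer.capture("top");pickle.dump(t,open("t1.pkl","wb"))
a=c["img"][:,:,::-1]
cv2.imwrite("pics/w1.png",a);s=read_state();print(s["time"],s["eef_pos"],s["orientation"],s["joint_positions"])
print(proj(c,(.477,-.355,.134)))
E
```

```text
0.825 [ 0.35015135 -0.44116342  0.25171457] [-168.69106145    3.71469547   59.62385786] [-55.03849252  13.26927932  77.22312989  -8.1066806   98.23809993
 -24.84447967]
[437.99912031 -51.20298895]
```

View pics/w1.png

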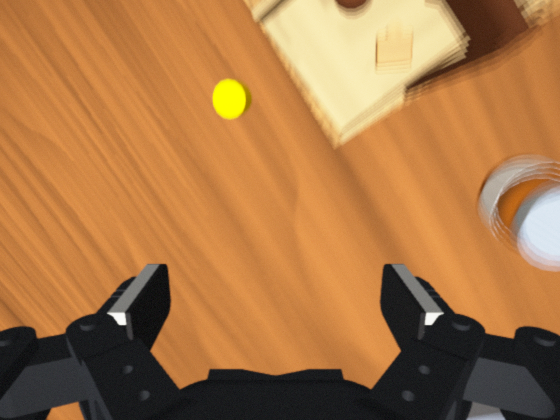

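The wrist view shows the tray's spout corner at the top, the yellow decoy at (230,99) and the jar at (545,215). The second call was refused because every row needs all six keys, so I'll send those rows again.

jog_arm(commands=[{"tx": 0.0529,"ty": 0.0303,"tz": -0.0107,"ax": 0.181,"ay": -0.162,"az": -0.913},{"tx": 0.0471,"ty": 0.0379,"tz": -0.0132,"ax": 0.181,"ay": -0.162,"az": -0.913},{"tx": 0.0401,"ty": 0.0444,"tz": -0.0157,"ax": 0.181,"ay": -0.162,"az": -0.913},{"tx": 0.0321,"ty": 0.0497,"tz": -0.0183,"ax": 0.181,"ay": -0.162,"az": -0.913},{"tx": 0,"ty": 0,"tz": 0,"ax": 0,"ay": 0,"az": 0}])

```text
time: 1.45
eef_pos: [0.5234, -0.3483, 0.2545]
orientation: [-159.9, -0.0, 96.3]
force: [-0.2, 0.4, -0.5]
gripper_width: 0.0856
grip_force: 0.0
```

```bash
python3 - <<'E'
from h import *
from plant import read_state,viewer
c=viewer.capture("wrist");pickle.dump(c,open("w2.pkl","wb"));t=viewer.capture("top");pickle.dump(t,open("t2.pkl","wb"))
cv2.imwrite("pics/w2.png",c["img"][:,:,::-1]);s=read_state();print(s["time"],s["eef_pos"],s["orientation"],s["joint_positions"])
print(proj(c,(.477,-.355,.134)))
E
```

```text
1.55 [ 0.52098814 -0.35025982  0.25523998] [-1.59945496e+02  7.65247259e-02  9.59479498e+01] [-34.67111225  25.40608529  62.22297505 -13.58444106 107.34424294
 -42.96190019]
[271.11452508 203.98534837]
```

View pics/w2.png

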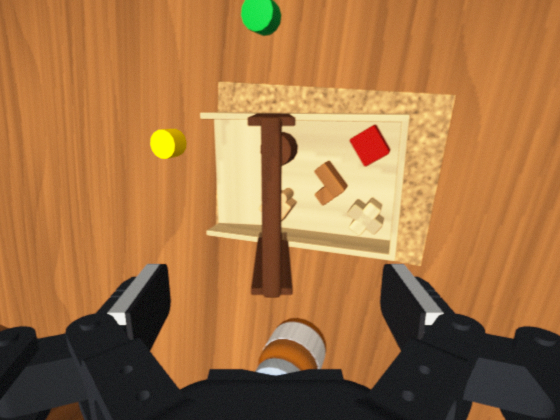

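The slat spans (271,118) to (271,297), centred and aligned with the jaws. I'll go down along the tool axis and grip.

jog_arm(commands=[{"tx": 0,"ty": 0,"tz": 0.06,"ax": 0,"ay": 0,"az": 0},{"tx": 0,"ty": 0,"tz": 0.055,"ax": 0,"ay": 0,"az": 0},{"tx": 0,"ty": 0,"tz": 0.03,"ax": 0,"ay": 0,"az": 0},{"tx": 0,"ty": 0,"tz": 0.016,"ax": 0,"ay": 0,"az": 0},{"tx": 0,"ty": 0,"tz": 0,"ax": 0,"ay": 0,"az": 0}])

```text
time: 2.17
eef_pos: [0.4765, -0.3556, 0.135]
orientation: [-160.0, 0.1, 95.9]
force: [0.4, -0.2, 0.5]
gripper_width: 0.0855
grip_force: 0.0
```

jog_arm(commands=[{"tx": 0,"ty": 0,"tz": 0,"ax": 0,"ay": 0,"az": 0},{"tx": 0,"ty": 0,"tz": 0,"ax": 0,"ay": 0,"az": 0},{"tx": 0,"ty": 0,"tz": 0,"ax": 0,"ay": 0,"az": 0},{"tx": 0,"ty": 0,"tz": 0,"ax": 0,"ay": 0,"az": 0},{"tx": 0,"ty": 0,"tz": 0,"ax": 0,"ay": 0,"az": 0}], grip=0, newtons=80)

```text
time: 2.8
eef_pos: [0.4773, -0.355, 0.1351]
orientation: [-160.0, 0.1, 96.0]
force: [1.5, -0.1, 2.1]
gripper_width: 0.0131
grip_force: 78.0
```

jog_arm(commands=[{"tx": 0,"ty": 0,"tz": 0,"ax": 0,"ay": 0,"az": 0},{"tx": 0,"ty": 0,"tz": 0,"ax": 0,"ay": 0,"az": 0},{"tx": 0,"ty": 0,"tz": 0,"ax": 0,"ay": 0,"az": 0}])

```text
time: 3.18
eef_pos: [0.4773, -0.355, 0.135]
orientation: [-160.0, 0.1, 96.0]
force: [3.0, 1.4, 3.9]
gripper_width: 0.0127
grip_force: 78.4
```

```bash
cat >> h.py <<'E'
def tcp(lip,yaw,tip):
    T,e=trayrot(yaw,tip);return np.asarray(lip)+T.apply([.110,0,.114]),e
def lipof(pos,yaw,tip): return pos-trayrot(yaw,tip)[0].apply([.110,0,.114])
E
python3 - <<'E'
from h import *
from plant import read_state
s=read_state();p,e=s["eef_pos"],s["orientation"]
p1=p+[0,0,.16];_,e1=trayrot(6,-7);moves(p,e,p1,e1,v=.035,n=5);print()
p2,e2=tcp([.541,-.045,.165],-90,-4);print(p2,e2);moves(p1,e1,p2,e2,v=.03,w=7.)
E
```

```text
[-0.0001, -0.0137, -0.0376] [0.14, 0.002, -0.001]
[-0.0001, -0.0146, -0.0372] [0.14, 0.002, -0.001]
[-0.0, -0.0155, -0.0369] [0.14, 0.002, -0.001]
[-0.0, -0.0164, -0.0365] [0.14, 0.002, -0.001]
[-0.0, -0.0173, -0.0361] [0.14, 0.002, -0.001]

[ 0.541      -0.16268428  0.27104909] [-1.56000000e+02  0.00000000e+00  1.27222187e-14]
[0.0165, 0.0076, -0.0015] [-0.016, 0.295, 0.619]
[0.0173, 0.0058, -0.0006] [-0.016, 0.295, 0.619]
[0.0178, 0.0039, 0.0003] [-0.016, 0.295, 0.619]
[0.0181, 0.0019, 0.0013] [-0.016, 0.295, 0.619]
[0.0181, -0.0, 0.0022] [-0.016, 0.295, 0.619]
[0.0178, -0.002, 0.0031] [-0.016, 0.295, 0.619]
[0.0173, -0.0039, 0.004] [-0.016, 0.295, 0.619]
[0.0166, -0.0057, 0.0049] [-0.016, 0.295, 0.619]
[0.0156, -0.0075, 0.0057] [-0.016, 0.295, 0.619]
[0.0144, -0.0091, 0.0065] [-0.016, 0.295, 0.619]
[0.013, -0.0106, 0.0071] [-0.016, 0.295, 0.619]
[0.0114, -0.012, 0.0077] [-0.016, 0.295, 0.619]
[0.0096, -0.0131, 0.0082] [-0.016, 0.295, 0.619]
[0.0077, -0.0141, 0.0086] [-0.016, 0.295, 0.619]
```

jog_arm(commands=[{"tx": 0,"ty": -0.007,"tz": -0.018,"ax": 0.1,"ay": 0,"az": 0},{"tx": 0,"ty": -0.0146,"tz": -0.0372,"ax": 0.14,"ay": 0,"az": 0},{"tx": 0,"ty": -0.0155,"tz": -0.0369,"ax": 0.14,"ay": 0,"az": 0},{"tx": 0,"ty": -0.0164,"tz": -0.0365,"ax": 0.16,"ay": 0,"az": 0},{"tx": 0,"ty": -0.0173,"tz": -0.0361,"ax": 0.16,"ay": 0,"az": 0}])

```text
time: 3.8
eef_pos: [0.4758, -0.3549, 0.2786]
orientation: [-152.9, 0.0, 96.0]
force: [0.3, -0.4, -5.1]
gripper_width: 0.0127
grip_force: 78.3
```

jog_arm(commands=[{"tx": 0,"ty": -0.008,"tz": -0.018,"ax": 0,"ay": 0,"az": 0},{"tx": 0.0165,"ty": 0.0076,"tz": -0.0015,"ax": -0.016,"ay": 0.295,"az": 0.619},{"tx": 0.0173,"ty": 0.0058,"tz": -0.0006,"ax": -0.016,"ay": 0.295,"az": 0.619},{"tx": 0.0178,"ty": 0.0039,"tz": 0.0003,"ax": -0.016,"ay": 0.295,"az": 0.619},{"tx": 0.0181,"ty": 0.0019,"tz": 0.0013,"ax": -0.016,"ay": 0.295,"az": 0.619}])

```text
time: 4.42
eef_pos: [0.4952, -0.2995, 0.286]
orientation: [-153.8, 0.6, 68.3]
force: [0.2, 0.2, -4.4]
gripper_width: 0.0131
grip_force: 78.2
```

jog_arm(commands=[{"tx": 0.0181,"ty": 0,"tz": 0.0022,"ax": -0.016,"ay": 0.295,"az": 0.619},{"tx": 0.0178,"ty": -0.002,"tz": 0.0031,"ax": -0.016,"ay": 0.295,"az": 0.619},{"tx": 0.0173,"ty": -0.0039,"tz": 0.004,"ax": -0.016,"ay": 0.295,"az": 0.619},{"tx": 0.0166,"ty": -0.0057,"tz": 0.0049,"ax": -0.016,"ay": 0.295,"az": 0.619},{"tx": 0.0156,"ty": -0.0075,"tz": 0.0057,"ax": -0.016,"ay": 0.295,"az": 0.619}])

```text
time: 5.05
eef_pos: [0.5179, -0.2309, 0.2774]
orientation: [-155.0, 0.7, 34.0]
force: [-0.0, -0.3, -5.4]
gripper_width: 0.0131
grip_force: 78.2
```

jog_arm(commands=[{"tx": 0.0144,"ty": -0.0091,"tz": 0.0065,"ax": -0.016,"ay": 0.295,"az": 0.619},{"tx": 0.013,"ty": -0.0106,"tz": 0.0071,"ax": -0.016,"ay": 0.295,"az": 0.619},{"tx": 0.0114,"ty": -0.012,"tz": 0.0077,"ax": -0.016,"ay": 0.295,"az": 0.619},{"tx": 0.008,"ty": -0.011,"tz": 0.007,"ax": -0.016,"ay": 0.295,"az": 0.619},{"tx": 0.004,"ty": -0.007,"tz": 0.004,"ax": -0.016,"ay": 0.2,"az": 0.4}])

```text
time: 5.68
eef_pos: [0.5375, -0.1712, 0.2702]
orientation: [-156.1, 0.1, 2.1]
force: [0.3, 0.2, -4.6]
gripper_width: 0.0131
grip_force: 78.2
```

```bash
python3 - <<'E'
from h import *
from plant import read_state,viewer
c=viewer.capture("wrist");pickle.dump(c,open("w3.pkl","wb"));t=viewer.capture("top");pickle.dump(t,open("t3.pkl","wb"));d=viewer.capture("side")
im=np.hstack([cv2.resize(t["img"][130:290,190:420],(400,280)),cv2.resize(d["img"][120:400,100:500],(400,280))])
cv2.imwrite("pics/m3.png",np.vstack([im,np.hstack([cv2.resize(c["img"],(400,300)),np.zeros((300,400,3),np.uint8)])])[:,:,::-1])
s=read_state();print(s["time"],s["eef_pos"],s["orientation"],s["joint_positions"],s["gripper_width"],s["force"])
E
```

```text
5.825 [ 0.53728327 -0.17161627  0.27072218] [-1.56085522e+02  3.20652446e-02  2.42135241e+00] [-35.69718881  13.81683477  76.62836273  19.17742603 104.0946559
  54.20699444] 0.012620963789846847 [-0.70701388  0.07718716 -4.83273539]
```

View pics/m3.png

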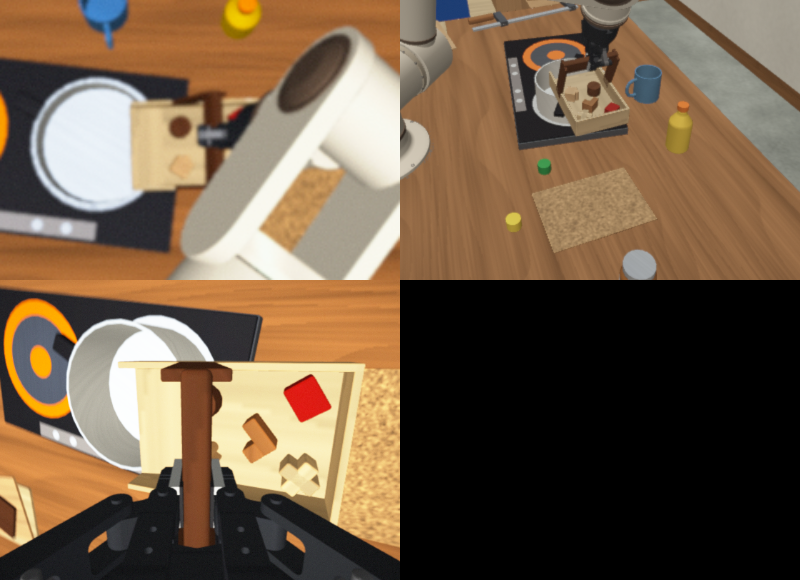

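The blocks are all in the tray, and the spout edge overlaps the pan's near rim and points at its centre. I'll move the lip slightly forward and down, then tip about the lip.

```bash
cat >> h.py <<'E'
def path(p,e,tgts):
    for q,f in tgts: moves(p,e,q,f,n=1); p,e=q,f
E
python3 - <<'E'
from h import *
from plant import read_state
s=read_state();p,e=s["eef_pos"],s["orientation"];l=lipof(p,-87.6,-4);print(l)
path(p,e,[tcp([.541,-.045,.157],-88,0),tcp([.541,-.040,.15],-88,5)]+[tcp([.541,-.040,.15],-88,t) for t in (10,15,20,24,28,32,36,40,44,48,52,56,60,64)])
E
```

```text
[ 0.53235516 -0.05403521  0.16467309]
[0.0103, -0.0188, 0.008] [-0.391, 0.019, 0.038]
[0.0002, -0.019, 0.004] [-0.5, -0.0, 0.0]
[-0.0, -0.0161, -0.0063] [-0.5, 0.0, 0.0]
[0.0, -0.0161, -0.0063] [-0.5, -0.0, -0.0]
[-0.0, -0.0161, -0.0063] [-0.5, 0.0, 0.0]
[0.0, -0.0128, -0.0052] [-0.4, 0.0, -0.0]
[0.0, -0.0128, -0.0052] [-0.4, -0.0, 0.0]
[-0.0, -0.0128, -0.0052] [-0.4, 0.0, 0.0]
[0.0, -0.0128, -0.0052] [-0.4, -0.0, -0.0]
[-0.0, -0.0128, -0.0052] [-0.4, -0.0, 0.0]
[-0.0, -0.0128, -0.0052] [-0.4, 0.0, -0.0]
[0.0, -0.0128, -0.0052] [-0.4, -0.0, 0.0]
[-0.0, -0.0128, -0.0052] [-0.4, 0.0, -0.0]
[0.0, -0.0128, -0.0052] [-0.4, 0.0, 0.0]
[0.0, -0.0128, -0.0052] [-0.4, -0.0, 0.0]
[0.0, -0.0128, -0.0052] [-0.4, -0.0, -0.0]
```

jog_arm(commands=[{"tx": 0.0103,"ty": -0.0188,"tz": 0.008,"ax": -0.39,"ay": 0.019,"az": 0.038},{"tx": 0,"ty": -0.019,"tz": 0.004,"ax": -0.5,"ay": 0,"az": 0},{"tx": 0,"ty": -0.0161,"tz": -0.0063,"ax": -0.5,"ay": 0,"az": 0},{"tx": 0,"ty": -0.0161,"tz": -0.0063,"ax": -0.5,"ay": 0,"az": 0},{"tx": 0,"ty": -0.0161,"tz": -0.0063,"ax": -0.5,"ay": 0,"az": 0}])

```text
time: 6.45
eef_pos: [0.5435, -0.1043, 0.2951]
orientation: [179.9, 0.0, 2.0]
force: [-1.1, 0.0, -4.8]
gripper_width: 0.0129
grip_force: 78.3
```

jog_arm(commands=[{"tx": 0,"ty": -0.0064,"tz": -0.0026,"ax": -0.2,"ay": 0,"az": 0},{"tx": 0,"ty": -0.0064,"tz": -0.0026,"ax": -0.2,"ay": 0,"az": 0},{"tx": 0,"ty": -0.0064,"tz": -0.0026,"ax": -0.2,"ay": 0,"az": 0},{"tx": 0,"ty": -0.0064,"tz": -0.0026,"ax": -0.2,"ay": 0,"az": 0},{"tx": 0,"ty": -0.0064,"tz": -0.0026,"ax": -0.2,"ay": 0,"az": 0}])

```text
time: 7.08
eef_pos: [0.5426, -0.0779, 0.3036]
orientation: [169.9, -0.0, 1.9]
force: [0.3, -0.5, -4.7]
gripper_width: 0.0132
grip_force: 78.4
```

jog_arm(commands=[{"tx": 0,"ty": -0.0064,"tz": -0.0026,"ax": -0.2,"ay": 0,"az": 0},{"tx": 0,"ty": -0.0064,"tz": -0.0026,"ax": -0.2,"ay": 0,"az": 0},{"tx": 0,"ty": -0.0064,"tz": -0.0026,"ax": -0.2,"ay": 0,"az": 0},{"tx": 0,"ty": -0.0064,"tz": -0.0026,"ax": -0.2,"ay": 0,"az": 0},{"tx": 0,"ty": -0.0064,"tz": -0.0026,"ax": -0.2,"ay": 0,"az": 0}])

```text
time: 7.7
eef_pos: [0.5417, -0.0504, 0.3077]
orientation: [159.9, -0.0, 2.0]
force: [-0.2, -0.2, -4.8]
gripper_width: 0.0128
grip_force: 78.3
```

jog_arm(commands=[{"tx": 0,"ty": -0.0064,"tz": -0.0026,"ax": -0.2,"ay": 0,"az": 0},{"tx": 0,"ty": -0.0064,"tz": -0.0026,"ax": -0.2,"ay": 0,"az": 0},{"tx": 0,"ty": -0.0064,"tz": -0.0026,"ax": -0.2,"ay": 0,"az": 0},{"tx": 0,"ty": -0.0064,"tz": -0.0026,"ax": -0.2,"ay": 0,"az": 0},{"tx": 0,"ty": -0.0064,"tz": -0.0026,"ax": -0.2,"ay": 0,"az": 0}])

```text
time: 8.32
eef_pos: [0.5407, -0.0228, 0.3067]
orientation: [149.9, -0.0, 2.0]
force: [0.6, -0.7, -3.4]
gripper_width: 0.0128
grip_force: 78.6
```

jog_arm(commands=[{"tx": 0,"ty": -0.0128,"tz": -0.0052,"ax": -0.4,"ay": 0,"az": 0},{"tx": 0,"ty": -0.0128,"tz": -0.0052,"ax": -0.4,"ay": 0,"az": 0},{"tx": 0,"ty": 0,"tz": 0,"ax": 0,"ay": 0,"az": 0},{"tx": 0,"ty": 0,"tz": 0,"ax": 0,"ay": 0,"az": 0},{"tx": 0,"ty": 0,"tz": 0,"ax": 0,"ay": 0,"az": 0}])

```text
time: 8.95
eef_pos: [0.5401, -0.002, 0.3034]
orientation: [142.0, -0.1, 1.9]
force: [0.1, -0.5, -3.9]
gripper_width: 0.013
grip_force: 78.7
```

```bash
python3 - <<'E'
from h import *
from plant import read_state,viewer
c=viewer.capture("wrist");t=viewer.capture("top");pickle.dump(t,open("t4.pkl","wb"));d=viewer.capture("side")
im=np.hstack([cv2.resize(t["img"][130:290,190:420],(400,280)),cv2.resize(d["img"][120:400,100:500],(400,280))])
cv2.imwrite("pics/m4.png",np.vstack([im,np.hstack([cv2.resize(c["img"],(400,300)),cv2.resize(d["img"][160:280,210:350],(400,300))])])[:,:,::-1])
s=read_state();print(s["time"],s["eef_pos"],s["orientation"],s["joint_positions"],s["gripper_width"],s["force"])
E
```

```text
9.1 [ 0.5399865  -0.00190958  0.30317468] [ 1.42025168e+02 -5.21583531e-02  1.90398928e+00] [ 11.40357478   7.62654692  84.61460821 -37.48010042  94.01059046
  98.91636747] 0.013404425177974594 [-0.59716663 -0.1234207  -3.71207386]
```

View pics/m4.png

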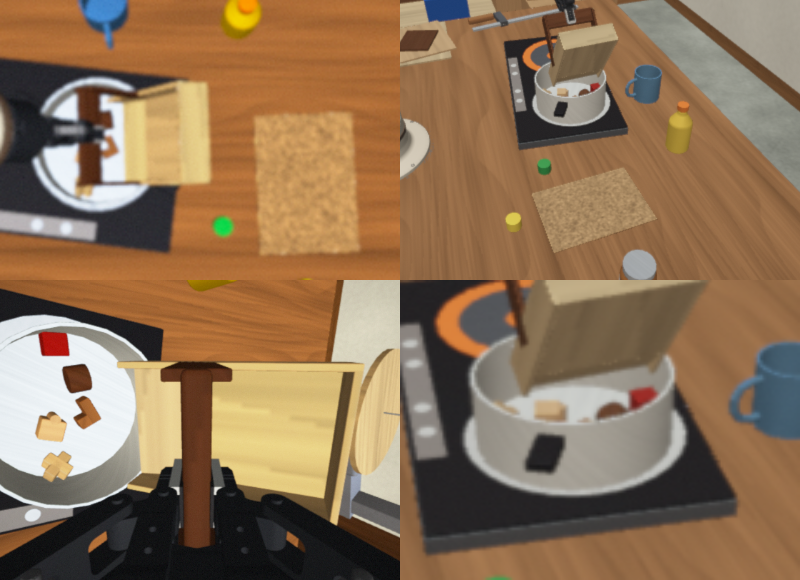

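All five blocks are in the pan and the tray is empty. Now I'll return it to the mat.

```bash
python3 - <<'E'
from h import *
from plant import read_state
s=read_state();p,e=s["eef_pos"],s["orientation"]
p1,e1=tcp([.541,-.05,.17],-88,0);moves(p,e,p1,e1,w=10);print()
p2=np.array([.485,-.354,.27]);_,e2=trayrot(6,0);moves(p1,e1,p2,e2,w=9.5);print()
moves(p2,e2,[.485,-.354,.1355],e2,n=4)
E
```

```text
[-0.0001, 0.0235, 0.0234] [0.966, -0.001, -0.002]
[-0.0001, 0.0271, 0.0191] [0.966, -0.001, -0.002]
[-0.0001, 0.0299, 0.0143] [0.966, -0.001, -0.002]
[-0.0001, 0.0319, 0.0091] [0.966, -0.001, -0.002]
[-0.0001, 0.033, 0.0036] [0.966, -0.001, -0.002]
[-0.0001, 0.0331, -0.002] [0.966, -0.001, -0.002]

[-0.0083, 0.0231, -0.0066] [-0.0, -0.321, -0.883]
[-0.0121, 0.0216, -0.006] [-0.0, -0.321, -0.883]
[-0.0156, 0.0194, -0.0052] [-0.0, -0.321, -0.883]
[-0.0187, 0.0168, -0.0042] [-0.0, -0.321, -0.883]
[-0.0212, 0.0137, -0.0031] [-0.0, -0.321, -0.883]
[-0.0232, 0.0102, -0.0019] [-0.0, -0.321, -0.883]
[-0.0246, 0.0066, -0.0005] [-0.0, -0.321, -0.883]
[-0.0253, 0.0027, 0.0009] [-0.0, -0.321, -0.883]
[-0.0253, -0.0012, 0.0023] [-0.0, -0.321, -0.883]
[-0.0247, -0.0051, 0.0037] [-0.0, -0.321, -0.883]

[0.0, 0.0144, 0.0395] [0.0, 0.0, 0.0]
[0.0, 0.0144, 0.0395] [0.0, 0.0, 0.0]
[0.0, 0.0144, 0.0395] [0.0, 0.0, 0.0]
[0.0, 0.0144, 0.0395] [0.0, 0.0, 0.0]
```

jog_arm(commands=[{"tx": 0,"ty": 0.0346,"tz": -0.0443,"ax": 0,"ay": 0,"az": 0},{"tx": 0,"ty": 0.0235,"tz": 0.0234,"ax": 0.966,"ay": 0,"az": 0},{"tx": 0,"ty": 0.0271,"tz": 0.0191,"ax": 0.966,"ay": 0,"az": 0},{"tx": 0,"ty": 0.0299,"tz": 0.0143,"ax": 0.966,"ay": 0,"az": 0},{"tx": 0,"ty": 0.0319,"tz": 0.0091,"ax": 0.966,"ay": 0,"az": 0}])

```text
time: 9.72
eef_pos: [0.5434, -0.1078, 0.3363]
orientation: [-179.1, -0.2, 2.0]
force: [0.1, 0.2, -5.2]
gripper_width: 0.0131
grip_force: 79.1
```

jog_arm(commands=[{"tx": 0,"ty": 0.033,"tz": 0.0036,"ax": 0.966,"ay": 0,"az": 0},{"tx": 0,"ty": 0.0331,"tz": -0.002,"ax": 0.966,"ay": 0,"az": 0},{"tx": -0.0083,"ty": 0.0231,"tz": -0.0066,"ax": 0,"ay": -0.321,"az": -0.883},{"tx": -0.0121,"ty": 0.0216,"tz": -0.006,"ax": 0,"ay": -0.321,"az": -0.883},{"tx": -0.0156,"ty": 0.0194,"tz": -0.0052,"ax": 0,"ay": -0.321,"az": -0.883}])

```text
time: 10.35
eef_pos: [0.527, -0.2191, 0.3246]
orientation: [-160.0, 0.0, 30.4]
force: [1.3, -0.2, -3.3]
gripper_width: 0.0128
grip_force: 79.3
```

jog_arm(commands=[{"tx": -0.0187,"ty": 0.0168,"tz": -0.0042,"ax": 0,"ay": -0.321,"az": -0.883},{"tx": -0.0212,"ty": 0.0137,"tz": -0.0031,"ax": 0,"ay": -0.321,"az": -0.883},{"tx": -0.0232,"ty": 0.0102,"tz": -0.0019,"ax": 0,"ay": -0.321,"az": -0.883},{"tx": -0.0246,"ty": 0.0066,"tz": -0.0005,"ax": 0,"ay": -0.321,"az": -0.883},{"tx": -0.0253,"ty": 0.0027,"tz": 0.0009,"ax": 0,"ay": -0.321,"az": -0.883}])

```text
time: 10.98
eef_pos: [0.4971, -0.3158, 0.3176]
orientation: [-160.0, 0.0, 77.4]
force: [0.9, -0.4, -3.9]
gripper_width: 0.0125
grip_force: 79.3
```

jog_arm(commands=[{"tx": -0.0253,"ty": -0.0012,"tz": 0.0023,"ax": 0,"ay": -0.321,"az": -0.883},{"tx": -0.0247,"ty": -0.0051,"tz": 0.0037,"ax": 0,"ay": -0.321,"az": -0.883},{"tx": 0,"ty": 0,"tz": 0,"ax": 0,"ay": 0,"az": 0},{"tx": 0,"ty": 0,"tz": 0,"ax": 0,"ay": 0,"az": 0}])

```text
time: 11.48
eef_pos: [0.4853, -0.3531, 0.315]
orientation: [-160.1, 0.0, 95.7]
force: [0.2, 0.5, -3.7]
gripper_width: 0.0131
grip_force: 79.2
```

```bash
python3 - <<'E'
from h import *
from plant import read_state
s=read_state();p,e=s["eef_pos"],s["orientation"];print(p,e)
_,e2=trayrot(6,0);moves(p,e,[.485,-.354,.15],e2,n=4);moves(np.array([.485,-.354,.15]),e2,[.485,-.354,.1355],e2,n=2)
E
```

```text
[ 0.4853405  -0.35313257  0.3149753 ] [-1.60056387e+02  2.15319516e-02  9.56852474e+01]
[-0.0002, 0.0175, 0.0485] [0.001, -0.002, -0.008]
[-0.0002, 0.0175, 0.0485] [0.001, -0.002, -0.008]
[-0.0002, 0.0175, 0.0485] [0.001, -0.002, -0.008]
[-0.0003, 0.0175, 0.0485] [0.001, -0.002, -0.008]
[0.0, 0.0031, 0.0085] [0.0, 0.0, 0.0]
[0.0, 0.0031, 0.0085] [0.0, 0.0, 0.0]
```

jog_arm(commands=[{"tx": 0,"ty": 0.0175,"tz": 0.0485,"ax": 0,"ay": 0,"az": 0},{"tx": 0,"ty": 0.0175,"tz": 0.0485,"ax": 0,"ay": 0,"az": 0},{"tx": 0,"ty": 0.0175,"tz": 0.0485,"ax": 0,"ay": 0,"az": 0},{"tx": 0,"ty": 0.0175,"tz": 0.0485,"ax": 0,"ay": 0,"az": 0},{"tx": 0,"ty": 0,"tz": 0,"ax": 0,"ay": 0,"az": 0}])

```text
time: 12.1
eef_pos: [0.4842, -0.3525, 0.1474]
orientation: [-159.8, -0.2, 95.8]
force: [0.4, -0.6, -2.7]
gripper_width: 0.0126
grip_force: 79.3
```

jog_arm(commands=[{"tx": 0,"ty": 0.002,"tz": 0.005,"ax": 0,"ay": 0,"az": 0},{"tx": 0,"ty": 0.002,"tz": 0.005,"ax": 0,"ay": 0,"az": 0},{"tx": 0,"ty": 0.002,"tz": 0.005,"ax": 0,"ay": 0,"az": 0},{"tx": 0,"ty": 0.0002,"tz": 0.0015,"ax": 0,"ay": 0,"az": 0},{"tx": 0,"ty": 0,"tz": 0,"ax": 0,"ay": 0,"az": 0}])

```text
time: 12.72
eef_pos: [0.4851, -0.3535, 0.1358]
orientation: [-160.0, 0.0, 95.9]
force: [-0.3, -0.0, -3.7]
gripper_width: 0.0131
grip_force: 79.3
```

jog_arm(commands=[{"tx": 0,"ty": 0.0004,"tz": 0.0012,"ax": 0,"ay": 0,"az": 0},{"tx": 0,"ty": 0,"tz": 0,"ax": 0,"ay": 0,"az": 0}])

```text
time: 12.98
eef_pos: [0.4853, -0.3536, 0.1351]
orientation: [-160.1, 0.0, 95.9]
force: [2.2, 0.4, 1.3]
gripper_width: 0.0129
grip_force: 80.0
```

jog_arm(commands=[{"tx": 0,"ty": 0,"tz": 0,"ax": 0,"ay": 0,"az": 0},{"tx": 0,"ty": 0,"tz": 0,"ax": 0,"ay": 0,"az": 0},{"tx": 0,"ty": 0,"tz": 0,"ax": 0,"ay": 0,"az": 0},{"tx": 0,"ty": 0,"tz": 0,"ax": 0,"ay": 0,"az": 0},{"tx": 0,"ty": 0,"tz": 0,"ax": 0,"ay": 0,"az": 0}], grip=1)

```text
time: 13.6
eef_pos: [0.4851, -0.3535, 0.1348]
orientation: [-160.0, 0.0, 95.9]
force: [-0.2, 0.6, 0.6]
gripper_width: 0.0856
grip_force: 0.0
```

jog_arm(commands=[{"tx": 0,"ty": 0,"tz": -0.02,"ax": 0,"ay": 0,"az": 0},{"tx": 0,"ty": 0,"tz": -0.05,"ax": 0,"ay": 0,"az": 0},{"tx": 0,"ty": 0,"tz": -0.06,"ax": 0,"ay": 0,"az": 0},{"tx": 0,"ty": 0,"tz": -0.06,"ax": 0,"ay": 0,"az": 0},{"tx": 0,"ty": 0,"tz": 0,"ax": 0,"ay": 0,"az": 0}])

```text
time: 14.22
eef_pos: [0.5383, -0.3481, 0.2822]
orientation: [-160.3, 0.3, 95.9]
force: [-0.2, 0.0, -0.9]
gripper_width: 0.0856
grip_force: 0.0
```

```bash
python3 - <<'E'
from h import *
from plant import read_state,viewer
t=viewer.capture("top");pickle.dump(t,open("t5.pkl","wb"));d=viewer.capture("side");pickle.dump(d,open("s5.pkl","wb"))
s=read_state();p,e=s["eef_pos"],s["orientation"];print(s["time"],p,e)
z=lambda cn,h: np.array([onz(t,q[0],h) for q in cn])
w=big(mask(t,(0,0,150),(179,60,255)),(200,150,292,255));print("white",circ(z(cv2.convexHull(w),.03)))
print("warm",circ(z(big(mask(t,(8,150,150),(25,255,255)),(100,150,210,260)),.03)))
im=np.hstack([cv2.resize(t["img"][150:290,190:430],(400,233)),cv2.resize(d["img"][150:383,200:400],(400,466))[:233]])
im=np.vstack([im,cv2.resize(d["img"][160:380,180:400],(800,366))[:, :]])
cv2.imwrite("pics/m5.png",np.vstack([cv2.resize(t["img"][150:290,190:430],(500,292)),cv2.resize(d["img"][170:290,190:390],(500,300))])[:,:,::-1])
E
```

```text
14.325 [ 0.53699199 -0.34798598  0.27812272] [-1.60079125e+02  3.55998077e-02  9.59226925e+01]
white (array([0.5441749 , 0.01026023]), np.float64(0.1134146120755426))
warm (array([0.57462272, 0.27867658]), np.float64(0.11308488749712378))
```

View pics/m5.png

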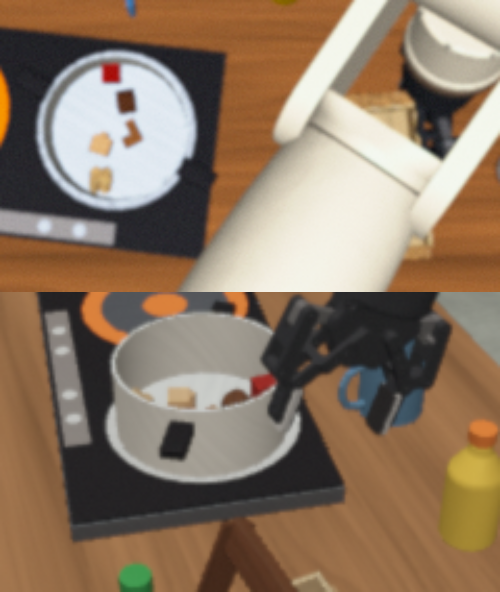

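Tray on its mat; five blocks in the pan, lug b at about (197,173) in the upper crop. Next I'll hover over lug b to measure it close by.

```bash
python3 - <<'E'
from h import *
from plant import read_state
s=read_state();moves(s["eef_pos"],s["orientation"],[.485,-.106,.22],[180,0,63])
E
```

```text
[0.0615, -0.0013, 0.0159] [-0.387, 0.115, 0.652]
[0.0606, -0.0094, 0.0168] [-0.387, 0.115, 0.652]
[0.0587, -0.0173, 0.0171] [-0.387, 0.115, 0.652]
[0.056, -0.025, 0.0168] [-0.387, 0.115, 0.652]
[0.0524, -0.0323, 0.0159] [-0.387, 0.115, 0.652]
```

jog_arm(commands=[{"tx": 0.0615,"ty": -0.0013,"tz": 0.0159,"ax": -0.387,"ay": 0.115,"az": 0.652},{"tx": 0.0606,"ty": -0.0094,"tz": 0.0168,"ax": -0.387,"ay": 0.115,"az": 0.652},{"tx": 0.0587,"ty": -0.0173,"tz": 0.0171,"ax": -0.387,"ay": 0.115,"az": 0.652},{"tx": 0.056,"ty": -0.025,"tz": 0.0168,"ax": -0.387,"ay": 0.115,"az": 0.652},{"tx": 0.0524,"ty": -0.0323,"tz": 0.0159,"ax": -0.387,"ay": 0.115,"az": 0.652}])

```text
time: 14.95
eef_pos: [0.4837, -0.1046, 0.2184]
orientation: [-180.0, -0.1, 62.7]
force: [0.6, 0.4, -0.1]
gripper_width: 0.0854
grip_force: 0.0
```

jog_arm(commands=[{"tx": 0,"ty": 0,"tz": 0,"ax": 0,"ay": 0,"az": 0},{"tx": 0,"ty": 0,"tz": 0,"ax": 0,"ay": 0,"az": 0}])

```text
time: 15.2
eef_pos: [0.4847, -0.1062, 0.2195]
orientation: [-179.9, 0.0, 63.0]
force: [0.0, -1.0, -0.7]
gripper_width: 0.0853
grip_force: 0.0
```

```bash
python3 - <<'E'
from h import *
from plant import read_state,viewer
c=viewer.capture("wrist");pickle.dump(c,open("w6.pkl","wb"));cv2.imwrite("pics/w6.png",c["img"][:,:,::-1])
s=read_state();print(s["time"],s["eef_pos"],s["orientation"],s["joint_positions"])
for p in((.485,-.106,.107),(.544,.010,.12)):print(proj(c,p))
E
```

```text
15.25 [ 0.48495809 -0.10666496  0.21943985] [-1.79922456e+02  3.39482735e-02  6.29817835e+01] [-2.12857960e+01 -6.12671692e-02  9.50024780e+01 -2.61271432e-02
  8.51393366e+01  5.73467557e+00]
[275.0492439  207.90901992]
[275.01663139  -8.84643225]
```

View pics/w6.png

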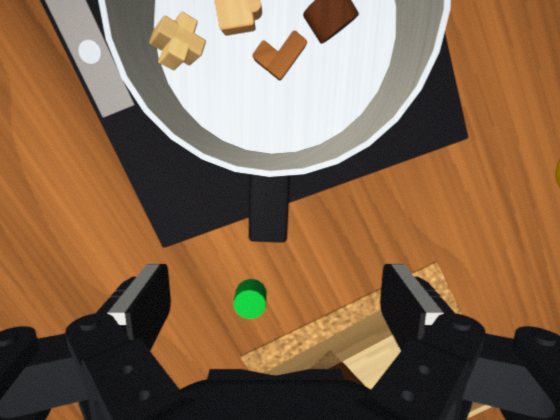

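Lug b spans cols 250–288 and rows 178–240, with rim nearest at (270,175). Converting to world positions.

```bash
python3 - <<'E'
from h import *
from plant import read_state
c=pickle.load(open("w6.pkl","rb"));s=read_state()
tip=onz(c,(268,240),.107);root=onz(c,(270,180),.107);print("tip",tip,"root",root)
# outer rim points at z=.12, known radius .1
P=np.array([onz(c,q,.12)[:2] for q in((270,175),(160,118),(378,135),(215,158),(330,163))])
from scipy.optimize import least_squares
r=least_squares(lambda x:np.linalg.norm(P-x,axis=1)-.1,[.544,.01]);ce=r.x;print("pan",ce,r.fun)
mid=(onz(c,(250,215),.107)+onz(c,(288,215),.107))[:2]/2
u=tip[:2]-ce;u/=np.linalg.norm(u);print("mid",mid,"yaw",np.degrees(np.arctan2(-u[1],-u[0])),np.linalg.norm(tip[:2]-ce))
yaw=np.degrees(np.arctan2(-u[1],-u[0]));g=ce+u*.132;print("grip",g,"shift",np.array([.5746,.2787])-ce)
moves(s["eef_pos"],s["orientation"],[*g,.100],[180,0,yaw],v=.04)
E
```

```text
tip [ 0.46969813 -0.12498606  0.107     ] root [ 0.49090078 -0.08682385  0.107     ]
pan [0.54500078 0.00696305] [ 0.00230201 -0.00125657 -0.00140545 -0.00027453 -0.00010763]
mid [ 0.47888571 -0.1086869 ] yaw 60.286827359612595 0.15192450983895636
grip [ 0.47957388 -0.10768127] shift [0.02959922 0.27173695]
[-0.0014, -0.0017, 0.0498] [-0.003, 0.001, 0.09]
[-0.0014, -0.0017, 0.0498] [-0.003, 0.001, 0.09]
[-0.0014, -0.0017, 0.0498] [-0.003, 0.001, 0.09]
```

jog_arm(commands=[{"tx": -0.0014,"ty": -0.0017,"tz": 0.0498,"ax": 0,"ay": 0,"az": 0.09},{"tx": -0.0014,"ty": -0.0017,"tz": 0.0498,"ax": 0,"ay": 0,"az": 0.09},{"tx": -0.0014,"ty": -0.0017,"tz": 0.035,"ax": 0,"ay": 0,"az": 0.09},{"tx": 0,"ty": 0,"tz": 0.0148,"ax": 0,"ay": 0,"az": 0},{"tx": 0,"ty": 0,"tz": 0,"ax": 0,"ay": 0,"az": 0}])

```text
time: 15.88
eef_pos: [0.4798, -0.1076, 0.0998]
orientation: [-179.9, 0.0, 60.3]
force: [0.1, -0.5, 0.6]
gripper_width: 0.0857
grip_force: 0.0
```

jog_arm(commands=[{"tx": 0,"ty": 0,"tz": 0,"ax": 0,"ay": 0,"az": 0},{"tx": 0,"ty": 0,"tz": 0,"ax": 0,"ay": 0,"az": 0},{"tx": 0,"ty": 0,"tz": 0,"ax": 0,"ay": 0,"az": 0},{"tx": 0,"ty": 0,"tz": 0,"ax": 0,"ay": 0,"az": 0},{"tx": 0,"ty": 0,"tz": 0,"ax": 0,"ay": 0,"az": 0}], grip=0, newtons=30)

```text
time: 16.5
eef_pos: [0.4798, -0.1072, 0.1006]
orientation: [-180.0, 0.0, 60.3]
force: [-1.6, 0.4, 5.6]
gripper_width: 0.0275
grip_force: 29.5
```

```bash
python3 - <<'E'
from h import *
from plant import read_state
s=read_state();p,e=s["eef_pos"],s["orientation"];print(s["time"],p,e,s["gripper_width"],s["grip_force"],s["force"])
moves(p,e,p+[.0296,.2717,0],e,n=14)
E
```

```text
16.5 [ 0.47979285 -0.1071707   0.10061236] [-1.79997740e+02  1.72401160e-02  6.02917806e+01] 0.027503350563896103 29.527162313461304 [-1.6266472   0.41734589  5.59838675]
[0.0224, -0.0097, -0.0] [0.0, 0.0, 0.0]
[0.0224, -0.0097, -0.0] [0.0, 0.0, 0.0]
[0.0224, -0.0097, -0.0] [0.0, 0.0, 0.0]
[0.0224, -0.0097, -0.0] [0.0, 0.0, 0.0]
[0.0224, -0.0097, -0.0] [0.0, 0.0, 0.0]
[0.0224, -0.0097, -0.0] [0.0, 0.0, 0.0]
[0.0224, -0.0097, -0.0] [0.0, 0.0, 0.0]
[0.0224, -0.0097, -0.0] [0.0, 0.0, 0.0]
[0.0224, -0.0097, -0.0] [0.0, 0.0, 0.0]
[0.0224, -0.0097, -0.0] [0.0, 0.0, 0.0]
[0.0224, -0.0097, -0.0] [0.0, 0.0, 0.0]
[0.0224, -0.0097, -0.0] [0.0, 0.0, 0.0]
[0.0224, -0.0097, -0.0] [0.0, 0.0, 0.0]
[0.0224, -0.0097, -0.0] [0.0, 0.0, 0.0]
```

jog_arm(commands=[{"tx": 0.0056,"ty": -0.0024,"tz": 0,"ax": 0,"ay": 0,"az": 0},{"tx": 0.0112,"ty": -0.0049,"tz": 0,"ax": 0,"ay": 0,"az": 0},{"tx": 0.0168,"ty": -0.0073,"tz": 0,"ax": 0,"ay": 0,"az": 0},{"tx": 0.0168,"ty": -0.0073,"tz": 0,"ax": 0,"ay": 0,"az": 0},{"tx": 0.0168,"ty": -0.0073,"tz": 0,"ax": 0,"ay": 0,"az": 0}])

```text
time: 17.12
eef_pos: [0.4864, -0.0491, 0.1007]
orientation: [179.9, 0.1, 60.2]
force: [-0.4, -6.9, 4.2]
gripper_width: 0.0278
grip_force: 29.2
```

```bash
python3 - <<'E'
from h import *
from plant import read_state,viewer
t=viewer.capture("top");s=read_state();print(s["eef_pos"],s["orientation"],s["force"],s["wrist_torque"],s["gripper_width"])
E
```

```text
[ 0.48644881 -0.04769218  0.10063559] [1.79969851e+02 2.63669765e-03 6.02641655e+01] [1.87772004 3.91565574 3.40646192] [ 0.82374249 -0.16617726 -0.26220475] 0.027584227965673974
```

jog_arm(commands=[{"tx": 0.0112,"ty": -0.0049,"tz": 0,"ax": 0,"ay": 0,"az": 0},{"tx": 0.0168,"ty": -0.0073,"tz": 0,"ax": 0,"ay": 0,"az": 0},{"tx": 0.0168,"ty": -0.0073,"tz": 0,"ax": 0,"ay": 0,"az": 0},{"tx": 0.0168,"ty": -0.0073,"tz": 0,"ax": 0,"ay": 0,"az": 0},{"tx": 0.0168,"ty": -0.0073,"tz": 0,"ax": 0,"ay": 0,"az": 0}])

```text
time: 17.8
eef_pos: [0.4938, 0.0186, 0.1006]
orientation: [180.0, 0.1, 60.2]
force: [-1.3, -7.8, 6.4]
gripper_width: 0.0275
grip_force: 29.7
```

jog_arm(commands=[{"tx": 0.0168,"ty": -0.0073,"tz": 0,"ax": 0,"ay": 0,"az": 0},{"tx": 0.0168,"ty": -0.0073,"tz": 0,"ax": 0,"ay": 0,"az": 0},{"tx": 0.0168,"ty": -0.0073,"tz": 0,"ax": 0,"ay": 0,"az": 0},{"tx": 0.0168,"ty": -0.0073,"tz": 0,"ax": 0,"ay": 0,"az": 0},{"tx": 0.0168,"ty": -0.0073,"tz": 0,"ax": 0,"ay": 0,"az": 0}])

```text
time: 18.42
eef_pos: [0.5018, 0.0915, 0.1006]
orientation: [180.0, 0.1, 60.2]
force: [-0.8, -8.9, 6.4]
gripper_width: 0.0275
grip_force: 29.8
```

jog_arm(commands=[{"tx": 0.0168,"ty": -0.0073,"tz": 0,"ax": 0,"ay": 0,"az": 0},{"tx": 0.0168,"ty": -0.0073,"tz": 0,"ax": 0,"ay": 0,"az": 0},{"tx": 0.0168,"ty": -0.0073,"tz": 0,"ax": 0,"ay": 0,"az": 0},{"tx": 0.0112,"ty": -0.0049,"tz": 0,"ax": 0,"ay": 0,"az": 0},{"tx": 0.0056,"ty": -0.0024,"tz": 0,"ax": 0,"ay": 0,"az": 0}])

```text
time: 19.05
eef_pos: [0.5082, 0.1497, 0.1006]
orientation: [180.0, 0.1, 60.3]
force: [-1.0, -9.1, 7.5]
gripper_width: 0.0271
grip_force: 30.0
```

jog_arm(commands=[{"tx": 0,"ty": 0,"tz": 0,"ax": 0,"ay": 0,"az": 0},{"tx": 0,"ty": 0,"tz": 0,"ax": 0,"ay": 0,"az": 0},{"tx": 0,"ty": 0,"tz": 0,"ax": 0,"ay": 0,"az": 0}])

```text
time: 19.42
eef_pos: [0.5082, 0.1501, 0.1006]
orientation: [180.0, -0.0, 60.3]
force: [0.8, 0.9, 5.8]
gripper_width: 0.0274
grip_force: 29.7
```

```bash
python3 - <<'E'
from h import *
from plant import read_state,viewer
s=read_state();e=R.from_euler('xyz',s["orientation"],degrees=True).apply([1,0,0])[:2];print(s["time"],s["eef_pos"],s["orientation"],"pan est",s["eef_pos"][:2]+.132*e,"want .5746 .2787")
E
```

```text
19.425 [0.50821626 0.15009895 0.10063265] [ 1.79998917e+02 -3.33048500e-02  6.02537390e+01] pan est [0.57370935 0.26470544] want .5746 .2787
```

jog_arm(commands=[{"tx": 0.0079,"ty": -0.0038,"tz": 0,"ax": 0,"ay": 0,"az": 0},{"tx": 0.0079,"ty": -0.0038,"tz": 0,"ax": 0,"ay": 0,"az": 0},{"tx": 0,"ty": 0,"tz": 0,"ax": 0,"ay": 0,"az": 0},{"tx": 0,"ty": 0,"tz": 0,"ax": 0,"ay": 0,"az": 0},{"tx": 0,"ty": 0,"tz": 0,"ax": 0,"ay": 0,"az": 0}])

```text
time: 20.05
eef_pos: [0.5092, 0.1641, 0.1006]
orientation: [-180.0, -0.0, 60.2]
force: [0.8, 0.8, 4.8]
gripper_width: 0.0274
grip_force: 29.7
```

jog_arm(commands=[{"tx": 0,"ty": 0,"tz": 0,"ax": 0,"ay": 0,"az": 0},{"tx": 0,"ty": 0,"tz": 0,"ax": 0,"ay": 0,"az": 0},{"tx": 0,"ty": 0,"tz": 0,"ax": 0,"ay": 0,"az": 0},{"tx": 0,"ty": 0,"tz": 0,"ax": 0,"ay": 0,"az": 0},{"tx": 0,"ty": 0,"tz": 0,"ax": 0,"ay": 0,"az": 0}], grip=1)

```text
time: 20.68
eef_pos: [0.5087, 0.1642, 0.1]
orientation: [-180.0, 0.0, 60.3]
force: [0.6, -0.0, 0.4]
gripper_width: 0.0853
grip_force: 0.0
```

jog_arm(commands=[{"tx": 0,"ty": 0,"tz": -0.03,"ax": 0,"ay": 0,"az": 0},{"tx": 0,"ty": 0,"tz": -0.06,"ax": 0,"ay": 0,"az": 0},{"tx": -0.04,"ty": 0,"tz": -0.06,"ax": 0,"ay": 0,"az": 0},{"tx": -0.07,"ty": 0,"tz": 0,"ax": 0,"ay": 0,"az": 0},{"tx": -0.07,"ty": 0,"tz": 0,"ax": 0,"ay": 0,"az": 0}])

```text
time: 21.3
eef_pos: [0.4366, 0.0382, 0.2205]
orientation: [180.0, -0.0, 60.3]
force: [0.0, -0.6, 0.9]
gripper_width: 0.0855
grip_force: 0.0
```

```bash
python3 - <<'E'
from h import *
from plant import read_state,viewer
t=viewer.capture("top");d=viewer.capture("side");s=read_state();print(s["time"],s["eef_pos"])
print("warm",circ(np.array([onz(t,q[0],.03) for q in big(mask(t,(8,150,150),(25,255,255)),(100,150,210,260))])), proj(t,(.5746,.2787,.12)))
cv2.imwrite("pics/m7.png",np.hstack([cv2.resize(t["img"][140:290,90:310],(440,300)),cv2.resize(d["img"][130:400,150:410],(347,360))[:300]])[:,:,::-1])
E
```

```text
21.4 [0.43566826 0.03619065 0.22045224]
warm (array([0.56178754, 0.28543746]), np.float64(0.17288528604443187)) [146.52086869 198.78728106]
```

View pics/m7.png

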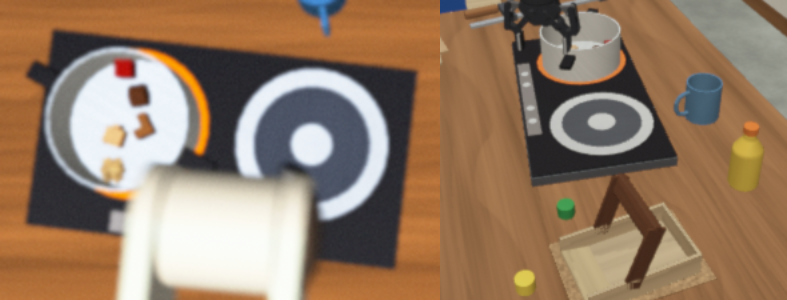

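The pan is centred on the orange ring (rim centre about px (148,199), predicted (147,199)) with five blocks in it. The tray is upright on the mat, so I'm handing in.

```bash
python3 -c "
from plant import job
print(job.hand_in())"
```

```text
the job is handed in; nothing more can be done
None
```

I handed the job in at about 21 s: the last pictures show all five blocks in the pan, the pan within about 10 mm of the orange ring's centre, and the empty tray upright on its mat. The hand-in call gave no verdict.

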